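Flush the pure-water line with the spring-return key switch

ROBOT

A 6-joint arm with a two-finger parallel gripper is mounted at the origin on the work surface. World frame = base frame: x ahead of the robot, y to its left, z up, the work surface at z = 0. Lengths are in mm, angles in rad, forces in N, time in s.
With the tool pointing down it reaches from about 300 to 950 mm from the base axis. Payload 3.1 kg.
Tool frame: the origin (TCP) lies midway between the tips of the shut fingers; the grasp point (between the pads) lies manip.grip_depth behind it (manip.grip_depth is the distance from the TCP to the grasp point, in mm); y points along the fingers, x is the direction in which the jaws open and shut, and the axes are right-handed (so a half turn about y gives the same grasp; the last joint's range is limited). The gripper opens to 85 mm and grips with 20 to 120 N. Pads are 22 mm wide; open, the fingers measure 114 mm over their backs; the gripper's body (76 mm by 85 mm) begins 54 mm behind the grasp point. The pads swing forward as they close: fully open they stand 13 mm farther back than shut.
Start: joints at [-1.22, 0.308, 1.634, -0, 1.2, -0.07], TCP at [255.282, -570.494, 231.272] pointing down, gripper open.
Joint ranges: [-3.06, 3.06], [-0.79, 1.96], [0.05, 2.63], [-1.19, 4.34], [0.05, 2.64], [-2.94, 2.94]. Speed limits (rad/s): [2.79, 2.79, 3.14, 3.14, 3.14, 3.14].

INTERFACE

Orientations are given as a unit quaternion [w, x, y, z].
In Python, from cell import manip, viewer, order, masks_of, pinpoint gives the robot as it stands.
- The arm moves only by the tool step_arm, never from a script. Its argument "increments" is a list of rows, each a list of 2 entries, a list of its own where there are three numbers: the shift along the tool's x, y, z in cm, then the turn, a rotation vector about the tool's x, y, z in rad. A call has 1 to 8 rows; each row shifts and turns the commanded pose from where the row before left it, along the tool's axes as they then stand; what a row does not reach is not made up. A row lasts 1/10 s, in which the tool goes at most 50 mm and 8.59 degrees, less where a joint would pass 70% of its speed; a pose out of reach is approached as far as the arm can. A call with a gripper value outside its range is refused whole. "grip" is the opening, from 0 (shut) to 1 (fully open), set as the call begins (left out, the last holds). The fingers move at their own pace and stop on an object; "grip_force" is the grip in N (left out, the last holds). Time passes only in rows, so rows that do not move let the fingers close. It gives the time, the measured TCP pose, the force and the opening at its end, in the units of the state.
- manip.observe(): the state, without advancing time (a new reading comes with each control period).
- viewer.get_image(name): name is "scene" or "top" or "wrist"; returns (picture, depth): 400x640x3 uint8, red, green, blue; 400x640 float32, mm along the optical axis (not along the pixel's ray), 0 where there is no reading.
- viewer.camera_info(name): a dict with "vfov" (degrees; the focal length in pixels is half the picture's height over the tangent of half this angle, whatever the lens; pixels are square), "cx", "cy" (the principal point, pixels), "R" (3x3) and "t" (3): a world point X has camera coordinates R X + t. Camera axes: x right, y down, z forward; pixel columns grow to the right and rows downward; lengths in mm; the calibration is good to about 2 mm. A picture is of the moment at which its call begins: read the wrist's pose just before it. camera_info takes no time and is no camera call; for the wrist camera it gives the pose at the moment of the call.
- order.finish_job(): hands the job in, once; it reports no verdict.
Trained networks look in the newest picture that a camera, given by its name, has taken for a name from the list of things; names that differ only in an ending like _2 or _b are one class to them, and where a whole thing is asked for, a point or a joint stands for the part that bears it (a point fixed in the world has none). Each returns a list of dicts, best first, with "p" (0 to 1); they miss things now and then, are a little off and sometimes report something else, mostly with a low value. They report only what shows in the picture. A call takes as long as a camera call.
- masks_of(name, camera): "mask" (400x640 bool, what is visible of it) and "box" ([left, top, width, height] in pixels, round what is visible of it).
- pinpoint(name, camera): "location" ([column, row] in pixels: a listed point, or the origin of a listed thing).
The state is a dict: "time_s": time; "joints": joint angles; "joint_velocities": joint speeds; "tau": joint torques, N m; "tcp_pos": TCP position; "eef_rot": TCP orientation; "ft_force": force on the tool from outside, world axes, zero at the start; "torque": the same for the moment, N m; "opening": finger opening in mm.
Only numpy, scipy, OpenCV 4.12 (cv2) and the standard library are available. Lean on these libraries where they do the work, as an engineer would, in place of code of your own. Each camera call takes 0.05 s, during which the arm holds its last target.

TASK

The flush of the pure-water line at the lab sink runs only while its key is held turned: lift the blue-headed key up and off its hook on the key rack and push it fully home in the key switch of the grey control station, working it with small wiggles past the two sticky pins. Only when it is home, turn it a quarter turn clockwise (seen from above) to the stop and finish like that, with the key still gripped and held turned against its spring; do not let go. Leave the red and yellow keys hanging and the labware standing where it is.

Things in the scene. Friction and masses are not known exactly. Their poses are not given: they have to be found in the camera images.
- key_blue: The key to use, 76 mm long, about 100 g: blue enamelled head (an open bow), steel collar and blade. Origin: centre of the head. Own z points up from blade to head as it hangs, y along its width, x along its thickness. Head 36 (y) x 12 (x) x 40 (z) mm with a 22 x 22 mm window through it along x, centred, for the hook; its outer faces at y = +-18 mm are flat and free to grip.
- key_tip (a point): The rounded tip of the blue key's blade, on its axis, 56 mm below the centre of its head. The blade is 28 mm long, 10 mm (key y) x 4 mm (key x), and fits either way round (half a turn about z makes no difference).
- key_shoulder (a point): Centre of the underside of the blue key's collar (18 mm along y, 12 mm along x, 8 mm high, between head and blade), 28 mm below the centre of its head; it lands on the key switch's face when the key is home.
- rack: Fixed key rack: dark base plate 105 x 270 x 12 mm, two posts and between them, along the rack's y, a flat steel rail 14 mm high, centred 130 mm above the bench. Origin: on the bench under the rail's front face. Three hooks stick out level from the rail to the rack's -x, towards the robot. One key hangs on each; which key is where changes.
- hook_mid (a point): On the axis of the middle hook, 33 mm out from the rail, 130 mm up; axes as the rack's. The others are 88 mm to either side along y. Hooks are 5 mm thick, 48 mm long, with an upturned tip 9.5 mm above the axis. A key hangs about here, its width along the rack's y, its head's centre 8.5 mm below the axis; it comes off when raised 8 to 16 mm and drawn out to -x.
- station: Fixed control station on the bench: grey box 100 (x) x 200 (y) mm, top at 62 mm, origin on the bench under its centre, z up. On top at y = +48 mm the key switch: a steel bezel 33 mm across around a brass plug, its face 74 mm above the bench; at y = -14 and -62 mm a green lamp and a black button, at most 9 mm high.
- keyway (a point): Centre of the key switch's face, 74 mm up, axes as the station's; the plug turns about the vertical through it. At rest the keyway (11 x 5 mm, 30 mm deep, mouth countersunk 1.7 mm) lies with its long side, so the key's width, along the station's y. Two sticky side pins 7 and 16 mm down resist a straight push with some 5 to 12 N each; twisting 3 to 5 degrees to and fro about halves it. Home is 28 mm in.
- lock (a joint): Turning of the key switch's plug in rad: 0 at rest, growing as the key turns clockwise seen from above, to the stop at 1.571. A spring of 0.05 (at rest) to 0.14 N m (at the stop) turns it back when the key is let go. The key has about 0.1 rad of play in the keyway, so the hand turns a little over a quarter (1.7 to 1.75 rad) to reach the stop.
- key_red: A key of the same make with a red head, hanging on the rack; origin at the centre of its head. To stay on its hook.
- key_yellow: A key of the same make with a yellow head, hanging on the rack; origin at the centre of its head. To stay on its hook.
- wash_bottle: White plastic wash bottle, 74 mm across, 190 mm high with a bent spout that reaches 66 mm out to its own -x; origin under its centre. To be left alone.
- flask: Glass conical flask with a white cap, 82 mm across, 128 mm high; origin under its centre. To be left alone.
- beaker: Glass beaker, 68 mm across, 90 mm high; origin under its centre. To be left alone.
- cup: Small steel cup, 54 mm across, 50 mm high; origin under its centre. To be left alone.
- tube_rack: Blue plastic test-tube rack, 84 (x) x 126 (y) x 75 mm; origin under its centre. To be left alone.

How it is judged (in metres and radians):
On the way, in this order (a step that is already met when the one before it is completed fails the run):
1. the blue key is held in the fingers, off its hook: more than 80 mm from where it hung and clear of the rack (contact force between the fingers and key_blue above 1 N and distance of key_blue from where it was at the start of the episode above 0.08 m and contact force between key_blue and rack below 0.05 N), for 0.1 s.
2. the blue key is fully home in the key switch (collar within 5 mm of its seat on the face) before the plug is turned (under 0.35 rad) (distance between key_shoulder and keyway below 0.005 m and value of joint lock below 0.35 rad), for 0.1 s.
3. with the key home, the plug is turned a quarter turn clockwise (more than 1.3 of 1.57 rad) and held for half a second (distance between key_shoulder and keyway below 0.005 m and contact force between the fingers and key_blue above 1 N and value of joint lock above 1.3 rad), for 0.5 s.
At the end, for the whole second after the job is handed in: Blue key gripped, at rest, upright within 0.15 rad, its collar within 5 mm of its seat on the key switch, the plug held turned over 1.3 rad clockwise; red and yellow keys hang within 30 mm of where they were, labware upright (within 0.35 rad) and within 40 mm of where it was (all of step 3 and angle between key_blue's own z axis and vertical below 0.15 rad and angular speed of key_blue below 0.3 rad/s and not ((distance of wash_bottle from where it was at the start of the episode above 0.04 m or angle between wash_bottle's own z axis and vertical above 0.35 rad) or (distance of flask from where it was at the start of the episode above 0.04 m or angle between flask's own z axis and vertical above 0.35 rad) or (distance of beaker from where it was at the start of the episode above 0.04 m or angle between beaker's own z axis and vertical above 0.35 rad) or (distance of cup from where it was at the start of the episode above 0.04 m or angle between cup's own z axis and vertical above 0.35 rad) or (distance of tube_rack from where it was at the start of the episode above 0.04 m or angle between tube_rack's own z axis and vertical above 0.35 rad) or distance of any of key_red, key_yellow from where it was at the start of the episode above 0.03 m)); the arm keeps its last pose, push and grip.
It fails at once if the red or yellow key taken off its hook or pushed more than 30 mm (distance of any of key_red, key_yellow from where it was at the start of the episode above 0.03 m).
It fails at once if labware (wash bottle, flask, beaker, steel cup, test-tube rack) tipped or pushed more than 40 mm ((distance of wash_bottle from where it was at the start of the episode above 0.04 m or angle between wash_bottle's own z axis and vertical above 0.35 rad) or (distance of flask from where it was at the start of the episode above 0.04 m or angle between flask's own z axis and vertical above 0.35 rad) or (distance of beaker from where it was at the start of the episode above 0.04 m or angle between beaker's own z axis and vertical above 0.35 rad) or (distance of cup from where it was at the start of the episode above 0.04 m or angle between cup's own z axis and vertical above 0.35 rad) or (distance of tube_rack from where it was at the start of the episode above 0.04 m or angle between tube_rack's own z axis and vertical above 0.35 rad)).
It also fails if it takes over 67 s, if anything falls off the work surface, if the arm or the gripper's body presses on something with over 40 N, if the wrist force passes 120 N, or if a joint passes its speed limit or range.

## Working session

There is one attempt and no reset: what is moved stays moved. The work goes in short steps, Python scripts to look and compute and a tool call to move; the robot and the scene stay as the last step left them, time stands still between calls to the robot, and variables do not carry over. Pictures are saved under pics/ and viewed, and the job is handed in when it is done.

Besides the shell and the picture viewer there is one more tool, called after ">>>" as name(argument=value, ...) on one line, values as JSON. step_arm: Moves the arm, as the interface text tells. Its arguments: {"type":"object","properties":{"increments":{"type":"array","items":{"type":"array"}},"grip":{"type":"number"},"grip_force":{"type":"number"}},"required":["increments"]}

```bash
ls; mkdir -p pics; cat > h.py <<'E'
import numpy as np, cv2
from cell import manip, viewer, order, masks_of, pinpoint
def shot(n,f):
    info=viewer.camera_info(n); p,d=viewer.get_image(n); cv2.imwrite('pics/'+f,p[:,:,::-1]); return p,d,info
def f_of(i): return 200/np.tan(np.radians(i['vfov'])/2)
def unproj(i,c,r,z):
    f=f_of(i); X=np.array([(c-i['cx'])/f*z,(r-i['cy'])/f*z,z]); return np.array(i['R']).T@(X-np.array(i['t']))
def onplane(i,c,r,h):
    R=np.array(i['R']);t=np.array(i['t']);f=f_of(i); o=-R.T@t; d=R.T@np.array([(c-i['cx'])/f,(r-i['cy'])/f,1]); return o+d*(h-o[2])/d[2]
def proj(i,X):
    c=np.array(i['R'])@np.array(X)+np.array(i['t']); f=f_of(i); return c[0]/c[2]*f+i['cx'],c[1]/c[2]*f+i['cy']
E
python3 - <<'E'
from h import *
print(manip.observe()); print(manip.grip_depth)
for n in ['scene','top','wrist']:
    p,d,i=shot(n,n+'0.png'); print(n,i)
    for k in ['key_blue','hook_mid','keyway','station']:
        for q in pinpoint(k,n)[:2]:
            print(k,q)
E
```

```text
pics
{'time_s': 0.0, 'joints': array([-1.21972046e+00,  3.09004990e-01,  1.63522430e+00,  8.23339303e-06,
        1.19971303e+00, -6.97337543e-02]), 'joint_velocities': array([ 1.22056297e-03,  4.01900695e-04, -1.21191716e-04, -1.40602935e-03,
        6.24291438e-05,  9.57147987e-04]), 'tau': array([-1.23101596e-03, -4.15257347e+01, -2.76662564e+01, -1.92535877e-04,
        1.02475053e-02,  3.57092958e-06]), 'tcp_pos': array([ 254.97884114, -569.69708996,  230.02912496]), 'eef_rot': array([ 0.59390156, -0.59289872,  0.38520829, -0.3838836 ]), 'ft_force': array([ 0.07487406,  0.18806322, -0.30923364]), 'torque': array([-0.01008676, -0.00644905, -0.06385952]), 'opening': 85.42720677349112}
18.700000000000003
scene {'vfov': 55.32556485123392, 'cx': 314.6961304099921, 'cy': 199.6406288159153, 'R': array([[-0.81488434,  0.57935654,  0.01759303],
       [ 0.44909823,  0.6502784 , -0.61273875],
       [-0.36643458, -0.49141021, -0.79008968]]), 't': array([ 508.99908159, -189.60390614, 1248.43381844])}
key_blue {'location': [426.8, 255.7], 'p': 0.47}
hook_mid {'location': [430.6, 249.3], 'p'
[... 314 characters left out ...]
759, -0.20623836],
       [ 0.20610482, -0.00812476, -0.97849619]]), 't': array([  28.93686068,  593.699564  , 1041.58302942])}
key_blue {'location': [211.7, 245.2], 'p': 0.65}
hook_mid {'location': [209.3, 244.3], 'p': 0.73}
keyway {'location': [385.7, 215.1], 'p': 0.59}
station {'location': [399.1, 223.3], 'p': 0.63}
station {'location': [309.9, 198.2], 'p': 0.56}
wrist {'vfov': 63.42991467652738, 'cx': 321.51039254307636, 'cy': 196.37398584718193, 'R': array([[ 4.08072948e-01, -9.12948860e-01, -9.20485818e-04],
       [-8.66865579e-01, -3.87790384e-01,  3.13309249e-01],
       [-2.86392278e-01, -1.27055092e-01, -9.49650708e-01]]), 't': array([-625.01086521,  -40.68042386,  380.97357544])}
```

View pics/scene0.png

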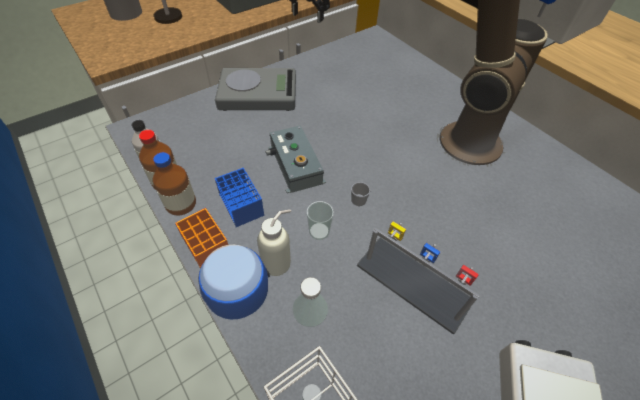

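View pics/top0.png

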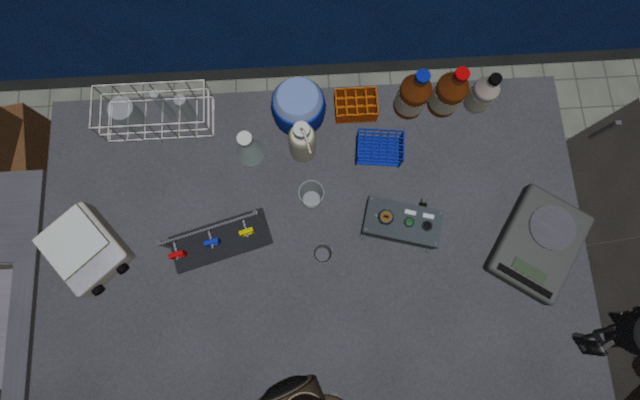

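View pics/wrist0.png

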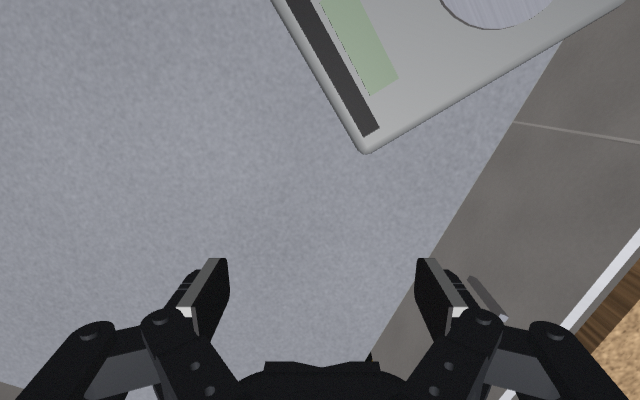

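```bash
python3 - <<'E'
from h import *
for n in ['top','scene']:
    p,d,i=shot(n,n+'1.png')
    for k,h in [('hook_mid',130),('key_blue',121.5),('key_red',121.5),('key_yellow',121.5),('keyway',74),('station',0),('rack',0),('wash_bottle',0),('flask',0),('beaker',0),('cup',0),('tube_rack',0)]:
        for q in pinpoint(k,n)[:2]:
            c,r=q['location']; print(n,k,q, onplane(i,c,r,h).round(1))
    np.savez(n+'.npz',p=p,d=d)
    for k in ['key_blue','key_red','key_yellow','station','rack']:
        for q in masks_of(k,n)[:1]:
            m=q['mask']; rr,cc=np.nonzero(m&(d>0)); P=np.array([unproj(i,c,r,d[r,c]) for r,c in zip(rr,cc)])
            print(k,q['p'],q['box'],len(P),P.min(0).round(),P.max(0).round(),np.median(P,0).round(1))
            np.save(f'{n}_{k}.npy',P)
p=np.load('top.npz')['p']; cv2.imwrite('pics/topc.png',cv2.resize(p[180:300,140:460],None,fx=2.5,fy=2.5,interpolation=cv2.INTER_CUBIC)[:,:,::-1])
E
```

```text
top hook_mid {'location': [207.6, 242.2], 'p': 0.89} [488.9 257.1 130. ]
top key_blue {'location': [211.1, 244.3], 'p': 0.5} [484.2 250.6 121.5]
top key_blue {'location': [180.2, 252.5], 'p': 0.3} [468.3 326.4 121.5]
top key_red {'location': [179.1, 254.0], 'p': 0.6} [464.8 329.  121.5]
top key_yellow {'location': [248.6, 232.5], 'p': 0.5} [508.3 157.7 121.5]
top keyway {'location': [385.9, 216.2], 'p': 0.96} [ 537.8 -193.9   74. ]
top station {'location': [399.1, 226.5], 'p': 0.7} [ 518.7 -241.5    0. ]
top station {'location': [376.5, 152.7], 'p': 0.68} [ 735.9 -197.6    0. ]
top rack {'location': [219.7, 238.0], 'p': 0.58} [514.3 256.    0. ]
top wash_bottle {'location': [302.5, 151.7], 'p': 0.63} [750.9  15.1   0. ]
top flask {'location': [254.1, 151.5], 'p': 0.6} [759.3 154.5   0. ]
top beaker {'location': [309.4, 198.1], 'p': 0.89} [613.1   2.6   0. ]
top cup {'location': [323.0, 253.9], 'p': 0.66} [454.9 -26.2   0. ]
top cup {'location': [252.1, 153.5], 'p': 0.54} [753.6 160.4   0. ]
top tube_rack {'location': [375.0, 152.9], 'p': 0.59} [ 735.5 -193.3    0. ]
key_blue 0.69 [20
[... 1383 characters left out ...]
: [354.7, 198.3], 'p': 0.77} [460.6 -32.4   0. ]
scene cup {'location': [312.5, 312.5], 'p': 0.27} [754.5 173.8   0. ]
scene tube_rack {'location': [241.2, 207.7], 'p': 0.75} [ 743.8 -187.4    0. ]
key_blue 0.46 [420.5, 243.9, 17.2, 17.8] 201 [410. 206.  -3.] [502. 267. 144.] [493.5 250.1 132.1]
key_red 0.69 [457.4, 267.5, 17.5, 20.3] 207 [378. 304.  -6.] [476. 351. 143.] [467.7 332.1 129.9]
key_yellow 0.6 [388.1, 222.8, 15.2, 12.8] 217 [415.  95.  -2.] [529. 182. 145.] [514.  164.7 128.2]
station 0.55 [262.6, 124.4, 61.2, 68.2] 2354 [ 421. -353.   -3.] [ 608. -129.   77.] [ 541.8 -209.8   60.6]
rack 0.85 [355.9, 221.5, 124.7, 112.5] 5438 [413.  86.  -5.] [595. 396. 140.] [513.9 263.7  11.8]
```

View pics/topc.png

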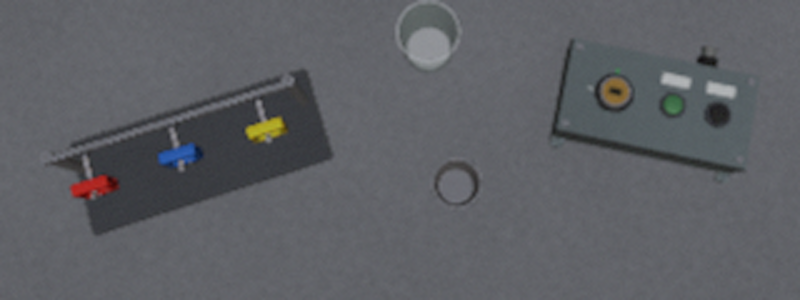

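```bash
python3 - <<'E'
from h import *
from scipy.spatial.transform import Rotation as Ro
q=manip.observe()['eef_rot']; print(Ro.from_quat(np.r_[q[1:],q[0]]).as_matrix().round(3))
for n in ['top','scene']:
    P=np.load(n+'_rack.npy'); r=P[(P[:,2]>122)&(P[:,2]<145)]
    # base plate
    b=P[(P[:,2]>5)&(P[:,2]<18)]
    for nm,X in [('base',b)]:
        rect=cv2.minAreaRect(X[:,:2].astype(np.float32)); print(n,nm,len(X),rect)
    S=np.load(n+'_station.npy'); s=S[(S[:,2]>56)&(S[:,2]<68)]; print(n,'station',cv2.minAreaRect(s[:,:2].astype(np.float32)),np.median(s[:,2]))
    z=np.load(n+'.npz'); p=z['p'].astype(int); d=z['d']; i=viewer.camera_info(n)
    R,G,B=p[...,0],p[...,1],p[...,2]
    for nm,m in [('blue',(B>R+50)&(B>G+30)),('red',(R>G+60)&(R>B+60)),('yel',(R>B+60)&(G>B+50))]:
        rr,cc=np.nonzero(m&(d>0)); X=np.array([unproj(i,c,r,d[r,c]) for r,c in zip(rr,cc)])
        k=(X[:,2]>122)&(X[:,2]<150)&(X[:,0]<560)&(X[:,0]>400)&(X[:,1]>80)&(X[:,1]<400); X=X[k]
        print(n,nm,k.sum(),X.mean(0).round(1), cv2.minAreaRect(X[:,:2].astype(np.float32)) if len(X)>3 else '')
E
```

```text
[[ 0.408  0.     0.913]
 [-0.913  0.     0.408]
 [-0.    -1.     0.   ]]
top base 2881 ((509.2875671386719, 251.5919952392578), (105.55533599853516, 269.5700988769531), 15.039711952209473)
top station ((525.7960205078125, -241.00265502929688), (200.4013214111328, 102.31629943847656), 75.11080932617188) 62.43600004324365
top blue 83 [489.9 246.4 140.6] ((489.77978515625, 245.98593139648438), (13.440340042114258, 35.24190902709961), 11.9256591796875)
top red 83 [463.8 329.9 140.5] ((464.5721130371094, 330.55865478515625), (11.317883491516113, 36.0443229675293), 14.176732063293457)
top yel 79 [510.5 161.5 140.5] ((509.5615234375, 161.334228515625), (15.038009643554688, 34.67893981933594), 15.337717056274414)
scene base 4274 ((510.3691711425781, 253.88539123535156), (106.68101501464844, 270.031494140625), 14.870525360107422)
scene station ((527.2723388671875, -238.80149841308594), (203.45631408691406, 100.85092163085938), 74.71569061279297) 61.354602900021405
scene blue 98 [492.3 250.1 139.5] ((496.03985595703125, 250.5097198486328), (22.097570419311523, 35.314476013183594), 17.80195426940918)
scene red 96 [465.9 334.  140.3] ((471.02294921875, 334.7098693847656), (24.2903995513916, 34.78296661376953), 17.22347068786621)
scene yel 96 [513.2 165.9 138.6] ((511.6297302246094, 164.523193359375), (27.395286560058594, 33.46103286743164), 42.880226135253906)
```

```bash
cat >> h.py <<'E'
from scipy.spatial.transform import Rotation as Ro
def toolR(phi): 
    x=np.array([np.cos(phi),np.sin(phi),0]);y=np.array([0,0,-1.]);return np.c_[x,y,np.cross(x,y)]
def sim(p,R,rows):
    p=np.array(p,float)
    for s,w in rows:
        p=p+R@(np.array(s)*10); R=R@Ro.from_rotvec(w).as_matrix()
    return p,R
def pose():
    o=manip.observe(); q=o['eef_rot']; return o['tcp_pos'],Ro.from_quat(np.r_[q[1:],q[0]]).as_matrix(),o
def local(p,R,target): return R.T@(np.array(target)-p)/10
def phi_of(R): return np.arctan2(R[1,0],R[0,0])
E
python3 - <<'E'
from h import *
p,R,o=pose()
i=viewer.camera_info('wrist'); C=-np.array(i['R']).T@i['t']; print('cam in tool',R.T@(C-p), R.T@np.array(i['R']).T)
# fit constant row
best=None
N=24;a=1.6/N
from scipy.optimize import least_squares
tgt=np.array([490.5,248,210])
f=lambda v: sim(p,R,[([v[0],v[1],v[2]],[0,-v[3],0])]*N)
def res(v):
    P,Q=f(v); return np.r_[(P-tgt), 100*(phi_of(Q)-0.4)]
s=least_squares(res,[-.3,.1,4.2,a]); print(s.x,f(s.x)[0],phi_of(f(s.x)[1]))
v=[round(x,2) for x in s.x]; print(v,f(v)[0],phi_of(f(v)[1]))
E
```

```text
cam in tool [   0.38825953 -142.73556731   80.48891411] [[ 9.99999549e-01 -1.30714332e-04 -9.41216572e-04]
 [ 8.52859474e-04 -3.13340853e-01  9.49640344e-01]
 [-4.19053207e-04 -9.49640718e-01 -3.13340600e-01]]
[-0.49954496  0.08865966  3.89772575  0.06458478] [490.5 248.  210. ] 0.3999999999999999
[np.float64(-0.5), np.float64(0.09), np.float64(3.9), np.float64(0.06)] [537.42457424 246.49115962 209.67945028] 0.2899651880878421
```

>>> step_arm(increments=[[[-0.5,0.05,3.9],[0,-0.065,0]],[[-0.5,0.05,3.9],[0,-0.065,0]],[[-0.5,0.05,3.9],[0,-0.065,0]],[[-0.5,0.05,3.9],[0,-0.065,0]],[[-0.5,0.05,3.9],[0,-0.065,0]],[[-0.5,0.05,3.9],[0,-0.065,0]],[[-0.5,0.05,3.9],[0,-0.065,0]],[[-0.5,0.05,3.9],[0,-0.065,0]]])

```text
time_s: 3.35
tcp_pos: [478.5, -351.5, 227.4]
eef_rot: [-0.673, 0.673, -0.218, 0.218]
ft_force: [0.7, -0.0, -0.5]
opening: 85.3
```

>>> step_arm(increments=[[[-0.5,0.05,3.9],[0,-0.065,0]],[[-0.5,0.05,3.9],[0,-0.065,0]],[[-0.5,0.05,3.9],[0,-0.065,0]],[[-0.5,0.05,3.9],[0,-0.065,0]],[[-0.5,0.05,3.9],[0,-0.065,0]],[[-0.5,0.05,3.9],[0,-0.065,0]],[[-0.5,0.05,3.9],[0,-0.065,0]],[[-0.5,0.05,3.9],[0,-0.065,0]]])

```text
time_s: 4.15
tcp_pos: [562.2, -51.7, 223.5]
eef_rot: [-0.706, 0.706, -0.038, 0.038]
ft_force: [-0.1, -0.3, 0.0]
opening: 85.3
```

>>> step_arm(increments=[[[-0.5,0.05,3.9],[0,-0.065,0]],[[-0.5,0.05,3.9],[0,-0.065,0]],[[-0.5,0.05,3.9],[0,-0.065,0]],[[-0.5,0.05,3.9],[0,-0.065,0]],[[-0.5,0.05,3.9],[0,-0.065,0]],[[-0.5,0.05,3.9],[0,-0.065,0]],[[-0.5,0.05,3.9],[0,-0.065,0]],[[-0.5,0.05,3.9],[0,-0.065,0]]])

```text
time_s: 4.95
tcp_pos: [485.9, 250.1, 219.5]
eef_rot: [0.692, -0.692, -0.145, 0.145]
ft_force: [-1.1, -0.2, 0.5]
opening: 85.4
```

>>> step_arm(increments=[[[0,0,0],[0,-0.14,0]],[[0,0,0],[0,-0.14,0]],[[0,0,0],[0,-0.14,0]],[[0,0,0],[0,-0.14,0]],[[0,0,0],[0,-0.14,0]]])

```text
time_s: 5.45
tcp_pos: [486.3, 248.7, 219.4]
eef_rot: [-0.6, 0.6, 0.375, -0.374]
ft_force: [0.5, -0.1, 0.5]
opening: 85.4
```

>>> step_arm(increments=[[[0,0,0],[0,-0.143,0]],[[0,0,0],[0,-0.143,0]],[[0,0,0],[0,-0.143,0]],[[0,0,0],[0,-0.143,0]],[[0,0,0],[0,-0.143,0]],[[0,0,0],[0,0,0]],[[0,0,0],[0,0,0]]])

```text
time_s: 6.15
tcp_pos: [486.4, 248.5, 219.4]
eef_rot: [-0.433, 0.433, 0.559, -0.559]
ft_force: [0.5, -0.7, 0.5]
opening: 85.5
```

```bash
python3 - <<'E'
from h import *
p,R,o=pose(); print(p,phi_of(R),o['joints'])
pic,d,i=shot('wrist','wrist1.png'); np.savez('w1.npz',p=pic,d=d,R=i['R'],t=i['t'])
for k,h in [('hook_mid',130),('key_blue',121.5),('key_tip',65.5)]:
    for q in pinpoint(k,'wrist')[:2]: print(k,q,onplane(i,*q['location'],h).round(1))
q=pic.astype(int);r,g,b=q[...,0],q[...,1],q[...,2]
for nm,m in [('blue',(b>r+50)&(b>g+30)),('red',(r>g+60)&(r>b+60)),('yel',(r>b+60)&(g>b+50))]:
    rr,cc=np.nonzero(m&(d>0)); X=np.array([unproj(i,c,r_,d[r_,c]) for r_,c in zip(rr,cc)])
    k=X[:,2]>95; X=X[k]; top=X[X[:,2]>X[:,2].max()-5]
    print(nm,len(X),X.min(0).round(1),X.max(0).round(1),len(top),cv2.minAreaRect(top[:,:2].astype(np.float32)),np.median(top[:,2]))
E
```

```text
[486.38556925 248.53212565 219.36733402] 1.8219834495782081 [ 3.92655252e-01  1.69146835e-01  1.83166278e+00  2.04883972e-05
  1.14061802e+00 -1.42933674e+00]
key_blue {'location': [317.9, 203.0], 'p': 0.79} [491.4 246.7 121.5]
key_blue {'location': [212.1, 331.9], 'p': 0.15} [635.5 184.  121.5]
key_tip {'location': [317.3, 183.6], 'p': 0.63} [491.9 245.6  65.5]
blue 1319 [480.1 228.8 102.7] [499.3 265.  144.1] 756 ((489.6946716308594, 247.25119018554688), (12.112239837646484, 35.288917541503906), 14.079751014709473) 141.3101968615302
red 1426 [452.5 312.6 102.2] [473.3 348.8 143.2] 777 ((462.2108154296875, 330.4292907714844), (14.449906349182129, 35.52600860595703), 13.801416397094727) 141.39270403047632
yel 1420 [500.5 143.3 103.2] [520.2 180.2 143.6] 766 ((510.63409423828125, 161.8865966796875), (11.897783279418945, 35.883792877197266), 15.739877700805664) 141.27233725244133
```

View pics/wrist1.png

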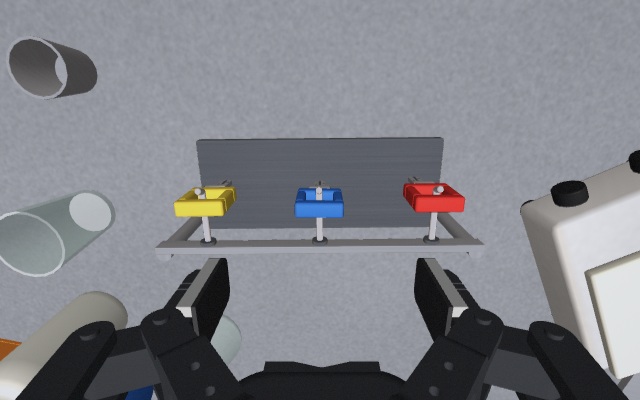

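```bash
python3 - <<'E'
from h import *
p,R,o=pose(); print(local(p,R,[490,247.3,100]), 1.832-phi_of(R))
E
```

```text
[-0.21156106 11.93044899 -0.31970863] 0.008222508202148093
```

>>> step_arm(increments=[[[-0.21,0,-0.32],[0,-0.008,0]],[[0,2.5,0],[0,0,0]],[[0,2.5,0],[0,0,0]],[[0,2.5,0],[0,0,0]],[[0,2.0,0],[0,0,0]],[[0,1.5,0],[0,0,0]],[[0,0.9,0],[0,0,0]],[[0,0,0],[0,0,0]]], grip=0.85)

```text
time_s: 7.15
tcp_pos: [489.3, 246.9, 99.1]
eef_rot: [0.431, -0.43, -0.56, 0.562]
ft_force: [-0.7, -0.8, 0.6]
opening: 72.6
```

```bash
python3 - <<'E'
from h import *
p,R,o=pose(); print(p,phi_of(R),o['ft_force'],o['opening'])
shot('wrist','wrist2.png')
E
```

```text
[489.28140872 246.91110004  99.07218796] 1.8328794191869462 [-0.69354745 -0.84093778  0.56666711] 72.60887344126314
```

View pics/wrist2.png

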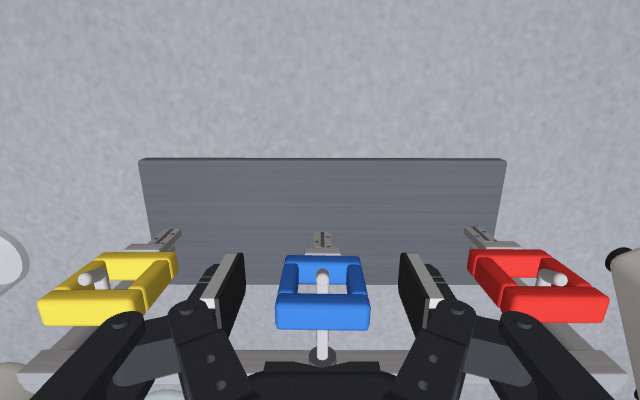

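>>> step_arm(increments=[[[0,0,0],[0,0,0]],[[0,0,0],[0,0,0]],[[0,0,0],[0,0,0]],[[0,0,0],[0,0,0]],[[0,0,0],[0,0,0]],[[0,0,0],[0,0,0]],[[0,0,0],[0,0,0]]], grip=0.2, grip_force=80)

```text
time_s: 7.9
tcp_pos: [490.9, 247.7, 101.4]
eef_rot: [-0.43, 0.431, 0.562, -0.56]
ft_force: [-0.3, -0.7, 6.5]
opening: 35.1
```

```bash
python3 - <<'E'
from h import *
p,R,o=pose(); print(p,phi_of(R),o['ft_force'],o['torque'],o['opening'])
shot('wrist','wrist3.png')
E
```

```text
[490.86209865 247.70143354 101.43752868] 1.8329727755392444 [-0.32069423 -0.67307724  6.53401909] [ 0.02064288  0.11213976 -0.02434671] 35.13792418644874
```

View pics/wrist3.png

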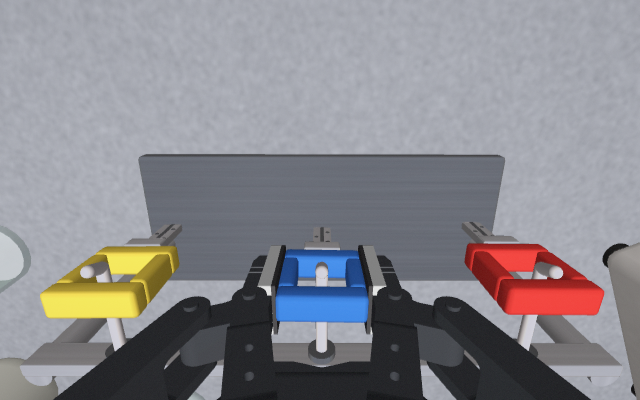

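>>> step_arm(increments=[[[0,-0.6,0],[0,0,0]],[[0,-0.7,0],[0,0,0]],[[0,0,0],[0,0,0]],[[0,0,0],[0,0,0]]])

```text
time_s: 8.35
tcp_pos: [489.9, 247.3, 113.3]
eef_rot: [-0.43, 0.43, 0.561, -0.561]
ft_force: [-0.1, 0.7, -0.2]
opening: 34.9
```

```bash
python3 - <<'E'
from h import *
p,R,o=pose(); print(p,phi_of(R),o['ft_force'],o['torque'],o['opening'])
shot('wrist','wrist4.png')
E
```

```text
[489.904393   247.25316116 113.30153281] 1.833004803184705 [-0.10002341  0.72007912 -0.2128751 ] [-0.0006841   0.08368751 -0.03376854] 34.86449395051999
```

View pics/wrist4.png

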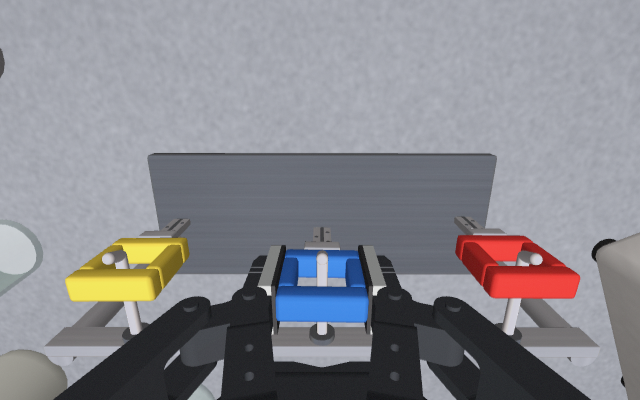

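>>> step_arm(increments=[[[0,0,0.5],[0,0,0]],[[0,0,0.5],[0,0,0]],[[0,0,0.5],[0,0,0]]])

```text
time_s: 8.7
tcp_pos: [474.6, 243.1, 112.9]
eef_rot: [0.431, -0.43, -0.561, 0.561]
ft_force: [0.2, -1.1, -1.9]
opening: 34.9
```

>>> step_arm(increments=[[[0,0,0.8],[0,0,0]],[[0,0,1.2],[0,0,0]],[[0,0,1.5],[0,0,0]],[[0,0,1.5],[0,0,0]],[[0,0,0],[0,0,0]]])

```text
time_s: 9.2
tcp_pos: [424.0, 229.5, 112.6]
eef_rot: [0.431, -0.43, -0.56, 0.562]
ft_force: [0.1, 0.5, -0.9]
opening: 34.8
```

```bash
python3 - <<'E'
from h import *
p,R,o=pose(); print(p,phi_of(R),o['ft_force'],o['torque'],o['opening'])
shot('wrist','wrist5.png')
E
```

```text
[424.01244371 229.46039804 112.58080488] 1.8334812241272607 [ 0.07586675  0.54717005 -0.90560978] [ 0.00618888  0.06309988 -0.00525035] 34.8156620347986
```

View pics/wrist5.png

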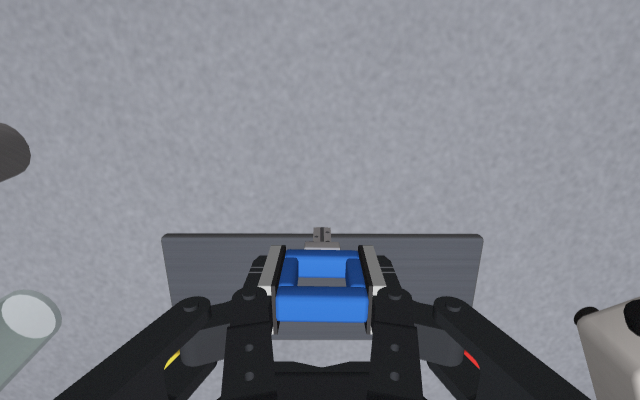

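```bash
python3 - <<'E'
from h import *
p,R,o=pose(); 
from scipy.optimize import least_squares
p2=p+[0,0,60]; tgt=np.array([538.5,-194,170]);N=14
f=lambda v: sim(p2,R,[([v[0],v[1],v[2]],[0,v[3],0])]*N)
def res(v):
    P,Q=f(v); return np.r_[(P-tgt), 100*(phi_of(Q)-1.309)]
s=least_squares(res,[-3,0,1,.04]); print(s.x)
v=[round(x,2) for x in s.x[:3]]+[round(s.x[3],4)]; print(v,f(v)[0],phi_of(f(v)[1]))
for n in range(N+1): print(sim(p2,R,[([v[0],v[1],v[2]],[0,v[3],0])]*n)[0].round())
E
```

```text
[-3.07885578  0.02234794 -0.75526328  0.03745898]
[np.float64(-3.08), np.float64(0.02), np.float64(-0.76), np.float64(0.0375)] [ 539.04280235 -194.16524058  170.32836119] 1.308425682971031
[426. 230. 173.]
[441. 202. 173.]
[455. 174. 173.]
[469. 145. 172.]
[481. 116. 172.]
[492.  86. 172.]
[502.  56. 172.]
[510.  25. 172.]
[518.  -5. 171.]
[524. -36. 171.]
[530. -68. 171.]
[534. -99. 171.]
[ 537. -131.  171.]
[ 539. -162.  171.]
[ 539. -194.  170.]
```

>>> step_arm(increments=[[[0,-2.0,0],[0,0,0]],[[0,-3.0,0],[0,0,0]],[[0,-3.0,0],[0,0,0]],[[-2,0,-0.6],[0,0.0375,0]],[[-3.08,0,-0.76],[0,0.0375,0]],[[-3.08,0,-0.76],[0,0.0375,0]],[[-3.08,0,-0.76],[0,0.0375,0]],[[-3.08,0,-0.76],[0,0.0375,0]]])

```text
time_s: 10.05
tcp_pos: [490.2, 95.3, 193.8]
eef_rot: [-0.481, 0.482, 0.519, -0.517]
ft_force: [0.3, 0.5, -0.9]
opening: 34.8
```

>>> step_arm(increments=[[[-3.08,0,-0.76],[0,0.0375,0]],[[-3.08,0,-0.76],[0,0.0375,0]],[[-3.08,0,-0.76],[0,0.0375,0]],[[-3.08,0,-0.76],[0,0.0375,0]],[[-3.08,0,-0.76],[0,0.0375,0]],[[-3.08,0,-0.76],[0,0.0375,0]],[[-2,0,-0.5],[0,0.0375,0]],[[0,0,0],[0,0,0]]])

```text
time_s: 10.85
tcp_pos: [533.9, -112.3, 193.7]
eef_rot: [-0.545, 0.546, 0.45, -0.45]
ft_force: [-0.1, -0.0, -1.9]
opening: 35.3
```

```bash
python3 - <<'E'
from h import *
p,R,o=pose(); print(p,phi_of(R),o['ft_force'],o['torque'],o['opening'],o['joints'])
pic,d,i=shot('wrist','wrist6.png'); np.savez('w6.npz',p=pic,d=d,R=i['R'],t=i['t'])
for k,h in [('keyway',74),('key_blue',0),('key_tip',0)]:
    for q in pinpoint(k,'wrist')[:2]: print(k,q,onplane(i,*q['location'],h).round(1))
E
```

```text
[ 533.86678999 -112.31651165  193.66091387] 1.3794231999533566 [-0.12618433 -0.01857487 -1.94815157] [-0.01576491 -0.0078047   0.05089677] 35.293791630423506 [-2.86633838e-01  1.95088379e-01  1.85706330e+00 -1.05591022e-03
  1.08719101e+00 -1.66556835e+00]
keyway {'location': [228.6, 211.4], 'p': 0.59} [ 538.3 -195.6   74. ]
key_blue {'location': [316.9, 278.2], 'p': 0.82} [ 664.3 -143.6    0. ]
key_blue {'location': [321.7, 251.5], 'p': 0.47} [ 630.4 -131.2   -0. ]
key_tip {'location': [320.0, 231.3], 'p': 0.58} [ 604.9 -128.2    0. ]
key_tip {'location': [199.4, 185.5], 'p': 0.45} [ 526.9 -246.     0. ]
```

View pics/wrist6.png

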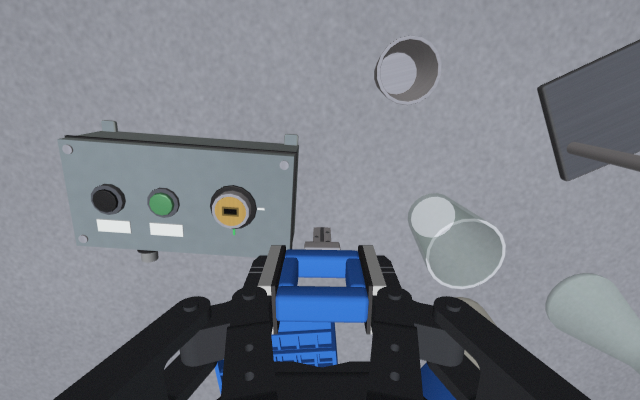

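```bash
cat > kw.py <<'E'
from h import *
def analyse(pic,d,i,tag):
    q=pic.astype(int);r,g,b=q[...,0],q[...,1],q[...,2]
    brass=((r>b+60)&(r>g+15)).astype(np.uint8)
    n,l,st,ce=cv2.connectedComponentsWithStats(brass)
    k=[j for j in range(1,n) if st[j,4]>150]; 
    for j in k:
        print('brass',st[j],ce[j])
    j=max(k,key=lambda j:st[j,4]); x,y,w,h,_=st[j]
    cnt,_=cv2.findContours((l==j).astype(np.uint8),cv2.RETR_EXTERNAL,cv2.CHAIN_APPROX_NONE)
    hull=cv2.convexHull(max(cnt,key=cv2.contourArea)); 
    e=cv2.fitEllipse(hull); print('ellipse',e, 'world',onplane(i,*e[0],74).round(1))
    hm=np.zeros(brass.shape,np.uint8); cv2.fillConvexPoly(hm,hull,1); hm=cv2.erode(hm,np.ones((5,5)))
    ys,xs=np.nonzero((hm>0)&(pic.sum(2)<200))
    P=np.array([onplane(i,c,rr,74)[:2] for rr,c in zip(ys,xs)])
    print('slot px',len(P),'world c',P.mean(0).round(1)); re=cv2.minAreaRect(P.astype(np.float32)); print(re)
    w_,v=np.linalg.eigh(np.cov(P.T)); a=v[:,1]; a=a*np.sign(a[1]); print('slot azimuth',np.arctan2(a[1],a[0]), 'sds',np.sqrt(w_))
    zz=d[ys,xs]; zz=zz[zz>0]; 
    m=(l==j)&(d>0); yy,xx=np.nonzero(m); W=np.array([unproj(i,c,rr,d[rr,c]) for rr,c in zip(yy,xx)]); print('brass z',np.median(W[:,2]),W.mean(0).round(1))
    cv2.imwrite('pics/'+tag,cv2.resize(pic[y-25:y+h+25,x-25:x+w+25],None,fx=5,fy=5,interpolation=cv2.INTER_CUBIC)[:,:,::-1])
E
python3 - <<'E'
from kw import *
z=np.load('w6.npz'); i=dict(viewer.camera_info('wrist')); i['R']=z['R'];i['t']=z['t']
analyse(z['p'],z['d'],i,'kw6.png')
d=z['d'];S=[]
for rr in range(100,270):
    for c in range(40,310):
        if d[rr,c]>0: S.append(unproj(i,c,rr,d[rr,c]))
S=np.array(S); s=S[(S[:,2]>57)&(S[:,2]<66)]; print(len(s),np.median(s[:,2]),cv2.minAreaRect(s[:,:2].astype(np.float32)))
pic=z['p'].astype(int); r,g,b=pic[...,0],pic[...,1],pic[...,2]
m=(g>r+30)&(g>b+10); n,l,st,ce=cv2.connectedComponentsWithStats(m.astype(np.uint8)); print([(st[j,4],ce[j],onplane(i,*ce[j],70)) for j in range(1,n) if st[j,4]>60])
E
```

```text
brass [215 197  31  29 595] [229.91764706 210.90420168]
ellipse ((229.87489318847656, 210.90194702148438), (27.869426727294922, 31.325260162353516), 113.42692565917969) world [ 538.  -194.3   74. ]
slot px 74 world c [ 538.5 -194.3]
((538.4697875976562, -194.34115600585938), (10.400404930114746, 5.248666286468506), 73.4312973022461)
slot azimuth 1.2918854045671162 sds [1.5424171  3.20524075]
brass z 73.86136061037647 [ 538.1 -194.4   73.9]
20925 62.087011973036546 ((525.8242797851562, -241.44027709960938), (200.97105407714844, 101.28978729248047), 74.82066345214844)
[(np.int32(408), array([160.48529412, 203.7254902 ]), array([ 521.28194182, -253.46185413,   70.        ]))]
```

View pics/kw6.png

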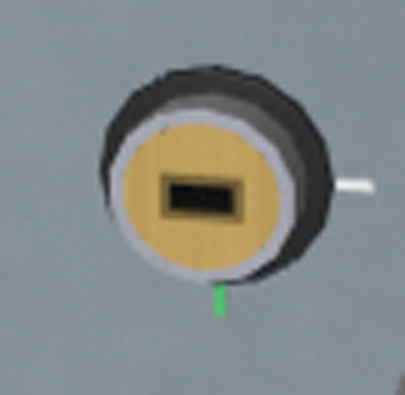

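```bash
cat > kt.py <<'E'
from h import *
def inhand(pic,d,i,p,R,verbose=True):
    q=pic.astype(int);r,g,b=q[...,0],q[...,1],q[...,2]
    rr,cc=np.mgrid[225:330,265:380]; rr=rr.ravel();cc=cc.ravel()
    k=d[rr,cc]>0; rr=rr[k];cc=cc[k]
    T=np.array([R.T@(unproj(i,c,x,d[x,c])-p) for x,c in zip(rr,cc)])
    blue=(b[rr,cc]>r[rr,cc]+50)
    return rr,cc,T,blue
E
python3 - <<'E'
from kt import *
z=np.load('w6.npz'); i=dict(viewer.camera_info('wrist')); i['R']=z['R'];i['t']=z['t']; p,R,o=pose(); pic=z['p'];d=z['d']
rr,cc,T,bl=inhand(pic,d,i,p,R)
B=T[bl&(T[:,1]<10)&(T[:,1]>-60)]; print('blue',B.min(0).round(1),B.max(0).round(1))
ytop=np.percentile(B[:,1],2); top=B[B[:,1]<ytop+3]; print('top',ytop,len(top),cv2.minAreaRect(top[:,[0,2]].astype(np.float32)))
for y in range(-45,10,5):
    s=B[(B[:,1]>=y)&(B[:,1]<y+5)]
    if len(s): print(y,len(s),s[:,0].min().round(1),s[:,0].max().round(1),'z',s[:,2].min().round(1),s[:,2].max().round(1))
st=~bl&(abs(T[:,0])<12)&(T[:,1]<60)&(T[:,1]>-5)&(rr<255)
for y in range(-5,60,4):
    s=T[st&(T[:,1]>=y)&(T[:,1]<y+4)]
    if len(s): print('steel',y,len(s),s[:,0].min().round(1),s[:,0].max().round(1),'z',s[:,2].min().round(1),s[:,2].max().round(1))
cv2.imwrite('pics/k6.png',cv2.resize(pic[215:335,250:390],None,fx=5,fy=5,interpolation=cv2.INTER_CUBIC)[:,:,::-1])
E
```

```text
blue [-21.5 -42.  -12.4] [14.1 -1.2  6.4]
top -41.14479668643992 2548 ((-3.741074562072754, -0.5265722274780273), (13.303384780883789, 35.49757385253906), 88.42996978759766)
-45 1530 -21.1 13.6 z -6.5 6.4
-40 1448 -21.5 14.1 z -12.4 6.0
-35 389 -21.2 13.9 z -12.3 5.8
-30 225 -21.2 13.7 z 0.3 6.0
-25 221 -21.0 13.8 z -1.8 5.9
-20 200 -21.0 13.7 z -4.9 6.1
-15 253 -21.0 13.7 z -5.0 5.6
-10 1260 -20.9 13.5 z -7.1 5.9
-5 196 -21.2 13.6 z 3.6 5.6
steel -5 6 -11.7 11.6 z 4.2 5.3
steel -1 171 -12.0 5.0 z 3.4 5.6
steel 3 101 -12.0 5.2 z 4.0 5.6
steel 11 9 -8.3 -0.2 z 0.9 1.2
steel 15 54 -8.4 0.9 z 0.3 1.5
steel 19 56 -8.5 1.0 z 0.0 1.6
steel 23 56 -8.6 1.1 z -0.1 1.2
steel 27 52 -8.6 1.2 z 0.2 1.7
steel 31 36 -8.2 1.3 z 0.2 1.4
```

View pics/k6.png

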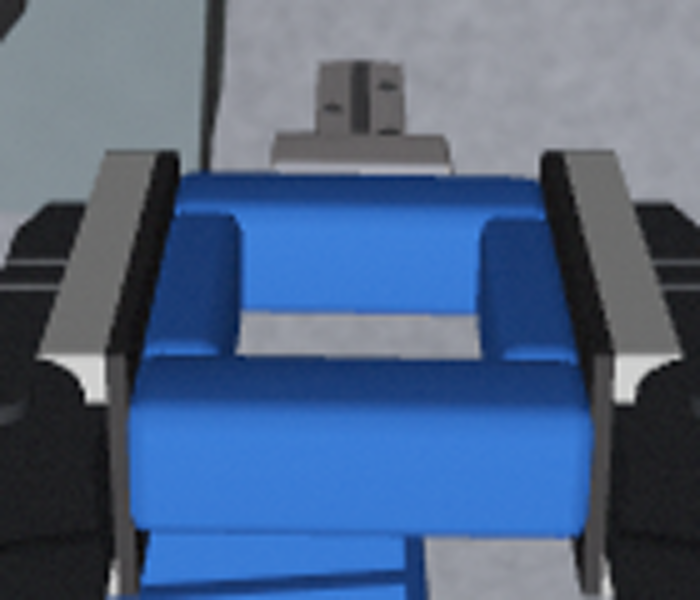

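```bash
python3 - <<'E'
from kt import *
from kw import analyse
p,R,o=pose(); print(p,phi_of(R),abs(o['joint_velocities']).max())
pic,d,i=shot('wrist','wrist7.png'); np.savez('w7.npz',p=pic,d=d,R=i['R'],t=i['t'],tp=p,tR=R)
C=-np.array(i['R']).T@i['t']; print('cam in tool',R.T@(C-p))
analyse(pic,d,i,'kw7.png')
rr,cc,T,bl=inhand(pic,d,i,p,R)
B=T[bl&(T[:,1]<10)&(T[:,1]>-60)]; print('blue',B.min(0).round(1),B.max(0).round(1))
ytop=np.percentile(B[:,1],2); top=B[B[:,1]<ytop+3]; print('top',ytop,len(top),cv2.minAreaRect(top[:,[0,2]].astype(np.float32)))
for y in range(-45,10,5):
    s=B[(B[:,1]>=y)&(B[:,1]<y+5)]
    if len(s): print(y,len(s),s[:,0].min().round(1),s[:,0].max().round(1),'z',s[:,2].min().round(1),s[:,2].max().round(1))
st=~bl&(abs(T[:,0])<12)&(T[:,1]<60)&(T[:,1]>-5)&(rr<255)
for y in range(-5,60,4):
    s=T[st&(T[:,1]>=y)&(T[:,1]<y+4)]
    if len(s): print('steel',y,len(s),s[:,0].min().round(1),s[:,0].max().round(1),'z',s[:,2].min().round(1),np.median(s[:,2]).round(2),s[:,2].max().round(1))
E
```

```text
[ 532.67150991 -108.55705508  193.13853749] 1.3839114370130254 0.010896947305261081
cam in tool [  -0.33941602 -142.74661328   80.19899447]
brass [210 199  31  29 591] [225.11336717 213.19796954]
ellipse ((225.2292022705078, 213.16900634765625), (27.874616622924805, 31.248708724975586), 116.17897033691406) world [ 538.  -194.6   74. ]
slot px 74 world c [ 538.3 -195. ]
((538.302001953125, -194.87881469726562), (10.735217094421387, 4.643063545227051), 79.23416137695312)
slot azimuth 1.347634935039622 sds [1.54225149 3.20589199]
brass z 73.89832879138922 [ 538.1 -194.8   73.9]
blue [-18.1 -41.4 -11. ] [17.4 -0.3  7.7]
top -40.631677365079184 2543 ((-0.3658618927001953, 0.987640380859375), (12.902840614318848, 35.468833923339844), 88.66744995117188)
-45 716 -16.8 16.8 z -4.3 7.0
-40 2217 -18.1 17.4 z -11.0 7.7
-35 411 -17.8 17.2 z -10.6 7.6
-30 235 -17.8 17.0 z 2.2 7.6
-25 222 -17.7 17.2 z -0.4 7.7
-20 205 -17.9 17.1 z -3.3 7.6
-15 183 -17.7 17.1 z -3.6 7.4
-10 1309 -17.6 17.0 z -5.4 7.6
-5 233 -17.4 16.9 z 5.7 7.4
steel -1 161 -11.8 8.4 z 5.1 6.45 7.4
steel 3 121 -9.2 8.6 z 5.6 6.6 7.4
steel 7 4 -8.7 8.7 z 5.5 6.01 6.3
steel 11 4 -4.3 4.3 z 3.0 3.19 3.2
steel 15 56 -4.9 4.4 z 2.3 2.83 3.5
steel 19 56 -5.0 4.5 z 2.0 2.74 3.4
steel 23 52 -5.1 4.6 z 1.9 2.84 3.3
steel 27 54 -5.2 4.7 z 2.0 2.7 3.4
steel 31 39 -4.7 4.8 z 2.1 2.7 3.5
steel 35 2 -3.6 3.0 z 2.1 2.23 2.3
```

```bash
python3 - <<'E'
from h import *
p,R,o=pose(); print(p,phi_of(R),local(p,R,[539.1,-194.6,124]), phi_of(R)-1.306)
print((R).round(4))
E
```

```text
[ 532.66270195 -108.39187686  193.20632946] 1.3843125503382 [-8.35473884  6.91681491 -2.2324793 ] 0.07831255033820006
[[ 1.854e-01 -1.000e-04 -9.827e-01]
 [ 9.827e-01  4.000e-04  1.854e-01]
 [ 4.000e-04 -1.000e+00  2.000e-04]]
```

>>> step_arm(increments=[[[-2.09,0,-0.56],[0,0,0]],[[-2.09,0,-0.56],[0,0,0]],[[-2.09,0,-0.56],[0,0,0]],[[-2.09,0,-0.55],[0,0,0]],[[0,2.5,0],[0,0.026,0]],[[0,2.5,0],[0,0.026,0]],[[0,1.9,0],[0,0.026,0]],[[0,0,0],[0,0,0]]])

```text
time_s: 11.9
tcp_pos: [536.4, -193.4, 121.0]
eef_rot: [0.564, -0.559, -0.429, 0.431]
ft_force: [-0.8, 0.3, -1.2]
opening: 35.0
```

>>> step_arm(increments=[[[0,0,0],[0,0,0]],[[0,0,0],[0,0,0]],[[0,0,0],[0,0,0]],[[0,0,0],[0,0,0]]])

```text
time_s: 12.3
tcp_pos: [539.9, -195.9, 125.6]
eef_rot: [-0.561, 0.562, 0.43, -0.429]
ft_force: [-0.6, -0.6, -1.9]
opening: 35.1
```

```bash
cat > look.py <<'E'
from kt import *
from kw import analyse
import sys
tag=sys.argv[1]
p,R,o=pose(); print(p,phi_of(R),o['ft_force'],o['torque'],abs(o['joint_velocities']).max())
pic,d,i=shot('wrist',tag+'.png'); np.savez(tag+'.npz',p=pic,d=d,R=i['R'],t=i['t'],tp=p,tR=R)
rr,cc,T,bl=inhand(pic,d,i,p,R)
B=T[bl&(T[:,1]<10)&(T[:,1]>-60)]; print('blue',B.min(0).round(1),B.max(0).round(1))
st=~bl&(abs(T[:,0])<12)&(T[:,1]<60)&(T[:,1]>-5)&(rr<255)
for y in range(-5,60,4):
    s=T[st&(T[:,1]>=y)&(T[:,1]<y+4)]
    if len(s): print('steel',y,len(s),s[:,0].min().round(1),s[:,0].max().round(1),'z',s[:,2].min().round(1),np.median(s[:,2]).round(2),s[:,2].max().round(1))
cv2.imwrite('pics/'+tag+'c.png',cv2.resize(pic[175:325,240:400],None,fx=5,fy=5,interpolation=cv2.INTER_CUBIC)[:550,:,::-1])
try: analyse(pic,d,i,tag+'k.png')
except Exception as e: print(e)
E
python3 look.py w8
```

```text
[ 539.89899195 -195.88781578  125.57946197] 1.305388763820691 [-0.56542901 -0.62392379 -1.87370766] [-0.01237175  0.01151757  0.00362629] 0.006036936415627628
blue [-18.  -41.7  -8.3] [17.4 -0.5  7.8]
steel -5 1 -11.7 -11.7 z 6.8 6.78 6.8
steel -1 161 -11.3 8.4 z 5.1 6.52 7.6
steel 3 121 -9.1 8.7 z 5.8 6.65 7.3
steel 7 8 -8.2 7.2 z 6.3 6.38 6.8
steel 11 4 -3.7 3.8 z 3.1 3.13 3.3
steel 15 54 -4.9 4.4 z 1.8 2.81 3.5
steel 19 59 -5.0 4.5 z 2.1 2.74 3.6
steel 23 52 -5.1 4.6 z 2.2 2.76 3.5
steel 27 47 -5.2 4.7 z 2.1 2.81 3.4
steel 31 44 -4.7 4.8 z 2.2 2.81 3.4
steel 35 2 -2.3 2.5 z 2.4 2.4 2.4
steel 47 36 -11.6 10.5 z -12.3 -7.32 -3.1
steel 51 220 -11.7 11.9 z -12.7 -6.09 -3.1
steel 59 1 8.3 8.3 z -16.3 -16.3 -16.3
brass [302 198  42  37 911] [323.12952799 214.66849616]
ellipse ((322.8741455078125, 216.97645568847656), (37.87987518310547, 41.4359016418457), 88.96097564697266) world [ 538.  -194.7   74. ]
slot px 151 world c [ 539.2 -195. ]
((542.15185546875, -195.7427520751953), (10.372169494628906, 12.6669921875), 74.75949096679688)
slot azimuth 2.146957351973128 sds [3.02715109 3.06906291]
brass z 73.9043550153762 [ 536.6 -194.1   73.9]
```

View pics/w8c.png

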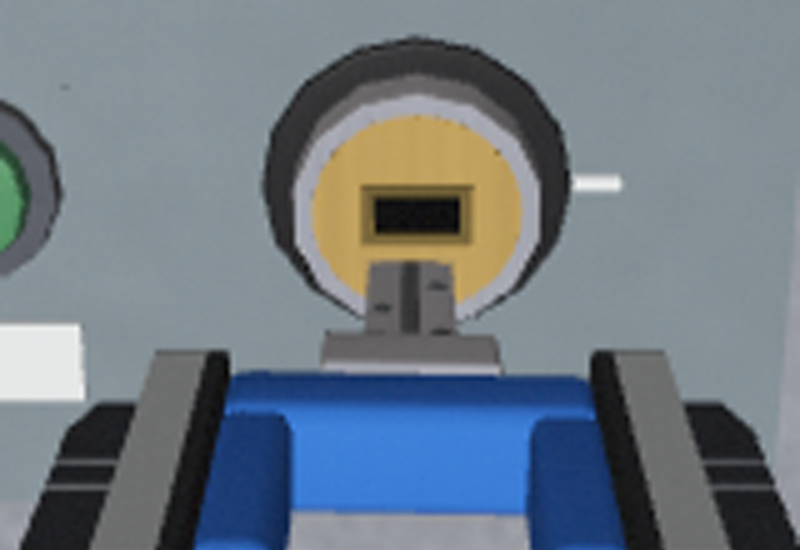

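```bash
python3 - <<'E'
from h import *
z=np.load('w8.npz'); i=dict(viewer.camera_info('wrist')); i['R']=z['R'];i['t']=z['t'];p=z['tp'];R=z['tR']
d=z['d']
for c,r in [(323.1,217.6),(323.5,218)]:
    W=onplane(i,c,r,74); print(W, R.T@(W-p))
# blade tip px 
for c,r in [((368+455)/10+240-.4, 175+262/5-.4)]:
    print(c,r,d[int(r)+1:int(r)+5,int(c)]); 
p,R,o=pose(); print(p,phi_of(R))
g=cv2.cvtColor(z['p'],cv2.COLOR_RGB2GRAY); print(g[206:232,322]); print(g[218,308:340])
E
```

```text
[ 538.46452027 -194.67503941   74.        ] [ 0.81270223 51.57504733  1.82303049]
[ 538.80120121 -194.49837968   74.        ] [ 1.0714886  51.57560545  1.54447706]
321.90000000000003 227.0 [190.31506 190.35538 186.6412  186.06732]
[ 539.64434067 -195.8560119   125.32129479] 1.3052358757463745
[161 161 161 162 161 156  90  99  56  22  19  13  15  19  21  42 100 110
 150 161 155  81  52  54  54  52]
[161 163 165 163 119 101  85  20  19  16  17  17  20  16  15  16  17  15
  15  16  14  14  19  18 101 100 133 163 162 163 161 160]
```

>>> step_arm(increments=[[[0.09,0,0.09],[0,0,0]],[[0,0.6,0],[0,0,0]],[[0,0.5,0],[0,0,0]],[[0,0,0],[0,0,0]],[[0,0,0],[0,0,0]],[[0,0,0],[0,0,0]]])

```text
time_s: 12.95
tcp_pos: [538.4, -194.6, 113.2]
eef_rot: [0.562, -0.562, -0.429, 0.429]
ft_force: [-0.9, -0.1, 0.0]
opening: 34.6
```

```bash
python3 look.py w9
```

```text
[ 538.41488102 -194.55971202  113.16121665] 1.3050026815081872 [-0.94279185 -0.10622929  0.0140458 ] [-0.02794607 -0.00587007 -0.02862245] 0.005100617755320501
blue [-18.1 -41.6  -9.1] [17.6 -0.6  7.9]
steel -5 2 -3.4 -1.0 z 6.5 6.57 6.6
steel -1 158 -11.8 8.4 z 4.9 6.53 7.8
steel 3 122 -9.2 8.7 z 5.4 6.59 7.3
steel 7 8 -8.2 6.6 z 6.0 6.31 6.7
steel 11 4 -1.1 3.2 z 3.0 3.07 3.1
steel 15 54 -4.9 4.4 z 2.0 2.78 3.6
steel 19 59 -5.0 4.5 z 2.1 2.78 3.5
steel 23 51 -5.1 4.6 z 2.0 2.75 3.5
steel 27 53 -5.2 4.7 z 2.2 2.68 3.5
steel 31 40 -4.7 4.8 z 2.3 2.77 3.2
steel 35 176 -11.7 11.8 z -10.5 -1.92 2.7
steel 39 232 -11.7 11.9 z -11.0 -3.4 2.0
steel 47 1 11.8 11.8 z -16.1 -16.1 -16.1
brass [300 208  44  34 927] [321.60625674 223.201726  ]
ellipse ((321.4651184082031, 226.6582794189453), (38.15232849121094, 44.236045837402344), 86.87620544433594) world [ 537.5 -194.6   74. ]
slot px 100 world c [ 539.6 -195.2]
((541.0140991210938, -195.53233337402344), (10.416037559509277, 9.390826225280762), 74.72685241699219)
slot azimuth 2.6462099414652887 sds [2.72303285 3.03430206]
brass z 73.95916809008784 [ 535.4 -194.    74. ]
```

View pics/w9c.png

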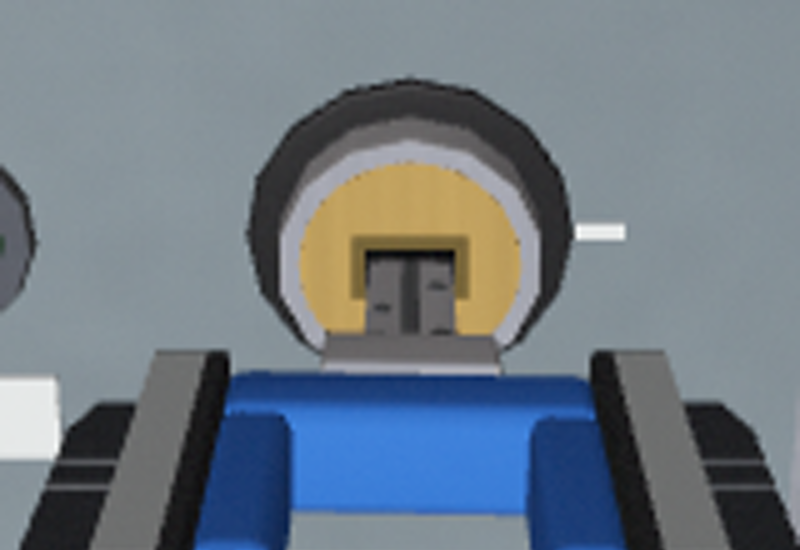

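```bash
python3 - <<'E'
from h import *
def go(tag,pts):
    z=np.load(tag+'.npz'); i=dict(viewer.camera_info('wrist')); i['R']=z['R'];i['t']=z['t'];p=z['tp'];R=z['tR']
    for c,r in pts:
        W=onplane(i,c,r,74); print(tag,(c,r),W.round(2), (R.T@(W-p)).round(2))
    return z
z=go('w8',[(312,211.8),(333.5,223.6)])
g=cv2.cvtColor(z['p'],cv2.COLOR_RGB2GRAY)
z=go('w9',[(240+351/5-.4,175+236/5-.4),(240+470/5-.4,222)])
g=cv2.cvtColor(z['p'],cv2.COLOR_RGB2GRAY);print(g[214:236,316]);print(g[214:236,312]);print(g[224,305:340])
p,R,o=pose(); print(p)
E
```

```text
w8 (312, 211.8) [ 532.72 -200.5    74.  ] [-6.32 51.57  5.84]
w8 (333.5, 223.6) [ 544.3  -189.25   74.  ] [ 7.58 51.58 -2.38]
w9 (309.8, 221.79999999999998) [ 532.58 -200.59   74.  ] [-7.36 39.16  4.04]
w9 (333.6, 222) [ 536.52 -186.68   74.  ] [ 7.1  39.16  3.9 ]
[164 165 165 165 164 164 164 160 117 102  95  20  34  87 100  98 100  99
 101  99 100  86]
[164 164 163 164 163 164 163 159 117 101 101 102 100 101  99  99 101 101
 101 100 112 163]
[159 163 166 165 163 119 101 101  95  96  97  95  97  96  97  95  96  95
  97  96  96  95  96  95  94  95 101 101 118 164 163 164 162 162 159]
[ 538.5026649  -194.62872585  113.34531236]
```

>>> step_arm(increments=[[[0,0.2,-0.06],[0,0,0]],[[0,0.2,0],[0,0,0]],[[0,0.2,0],[0,0,0]],[[0,0,0],[0,0,0]],[[0,0,0],[0,0,0]]])

```text
time_s: 13.5
tcp_pos: [538.9, -194.7, 107.2]
eef_rot: [0.562, -0.562, -0.429, 0.429]
ft_force: [-0.2, -0.6, -1.4]
opening: 35.4
```

```bash
python3 look.py w10
```

```text
[ 538.87429193 -194.66500848  107.15052066] 1.304971375247888 [-0.16574258 -0.62393263 -1.39235091] [ 0.00854105  0.005011   -0.02213203] 0.0017610970473682765
blue [-18.  -41.5  -8.2] [17.4 -0.4  7.9]
steel -5 1 -11.7 -11.7 z 6.7 6.7 6.7
steel -1 158 -11.2 8.5 z 5.2 6.45 7.4
steel 3 125 -9.2 8.6 z 5.3 6.64 7.3
steel 7 9 -8.2 8.2 z 6.1 6.36 6.7
steel 11 6 -3.7 0.6 z 3.1 3.16 3.5
steel 15 50 -4.9 4.4 z 2.1 2.74 3.5
steel 19 55 -5.0 4.5 z 2.1 2.74 3.2
steel 23 59 -5.1 4.6 z 2.1 2.79 3.4
steel 27 46 -5.1 4.7 z 2.2 2.79 3.3
steel 31 497 -12.0 12.0 z -10.6 0.39 5.0
steel 39 2 -12.0 11.6 z -16.2 -15.98 -15.8
brass [299 210  46  34 910] [321.44835165 225.35164835]
ellipse ((321.4615783691406, 230.52606201171875), (40.64548110961914, 45.15959167480469), 90.22369384765625) world [ 537.8 -194.6   74. ]
slot px 59 world c [ 539.6 -195.4]
((539.9706420898438, -195.50035095214844), (10.65157413482666, 7.814050197601318), 74.72824096679688)
slot azimuth 3.059193142807675 sds [2.09068253 2.46211692]
brass z 73.92314266463409 [ 534.7 -193.8   73.9]
```

View pics/w10c.png

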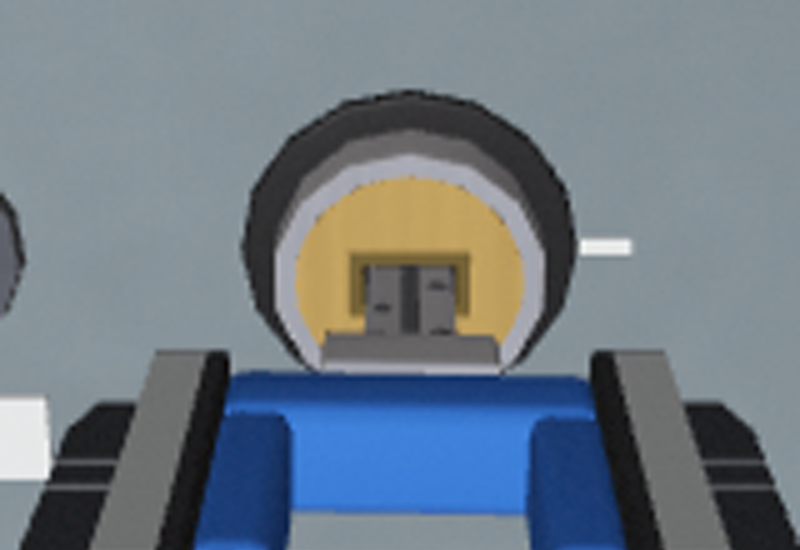

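>>> step_arm(increments=[[[0,0.1,0],[0,0.07,0]],[[0,0.1,0],[0,-0.07,0]],[[0,0.1,0],[0,-0.07,0]],[[0,0.1,0],[0,0.07,0]],[[0,0.1,0],[0,0.07,0]],[[0,0.1,0],[0,-0.07,0]],[[0,0.1,0],[0,-0.07,0]],[[0,0.1,0],[0,0.07,0]]])

```text
time_s: 14.35
tcp_pos: [538.8, -194.9, 99.9]
eef_rot: [0.562, -0.562, -0.429, 0.43]
ft_force: [-2.2, -1.0, 3.5]
opening: 35.2
```

```bash
python3 look.py w11|head -1
```

```text
[ 538.79041744 -194.93271276   99.8716968 ] 1.3048648949423662 [-2.19972434 -1.03424972  3.49890483] [-0.07237795  0.3911196   0.0164508 ] 0.7673069208076662
```

View pics/w11c.png

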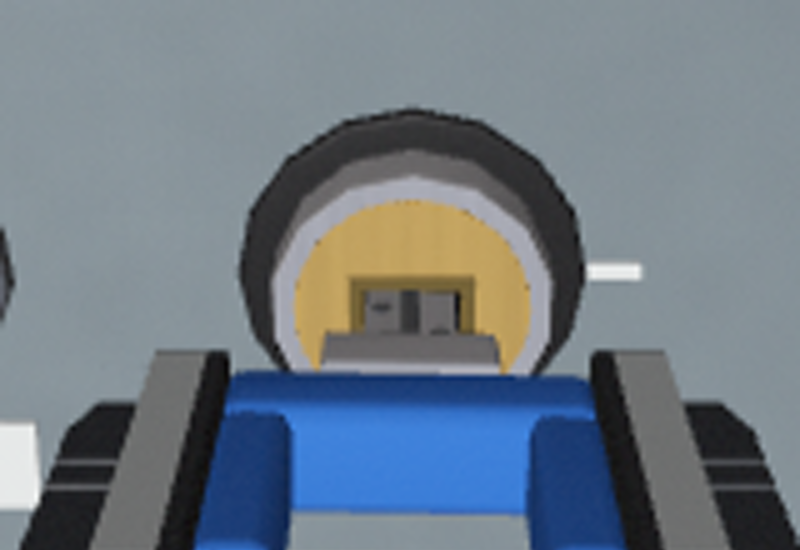

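>>> step_arm(increments=[[[0,0.1,0],[0,0.07,0]],[[0,0.1,0],[0,-0.07,0]],[[0,0.1,0],[0,-0.07,0]],[[0,0.1,0],[0,0.07,0]],[[0,0.1,0],[0,0.07,0]],[[0,0.1,0],[0,-0.07,0]],[[0,0.1,0],[0,-0.07,0]],[[0,0.1,0],[0,0.07,0]]])

```text
time_s: 15.2
tcp_pos: [538.8, -195.1, 92.6]
eef_rot: [-0.562, 0.562, 0.429, -0.43]
ft_force: [-3.9, -0.6, 6.4]
opening: 35.0
```

```bash
python3 look.py w12|head -2
```

```text
[ 538.75096363 -195.11107729   92.60061272] 1.3060646460085166 [-3.91111368 -0.60643611  6.4044861 ] [-0.02840959  0.62639296  0.11082658] 0.7660290045731615
blue [-18.1 -41.6  -7.9] [17.5 -0.7  7.9]
```

View pics/w12c.png

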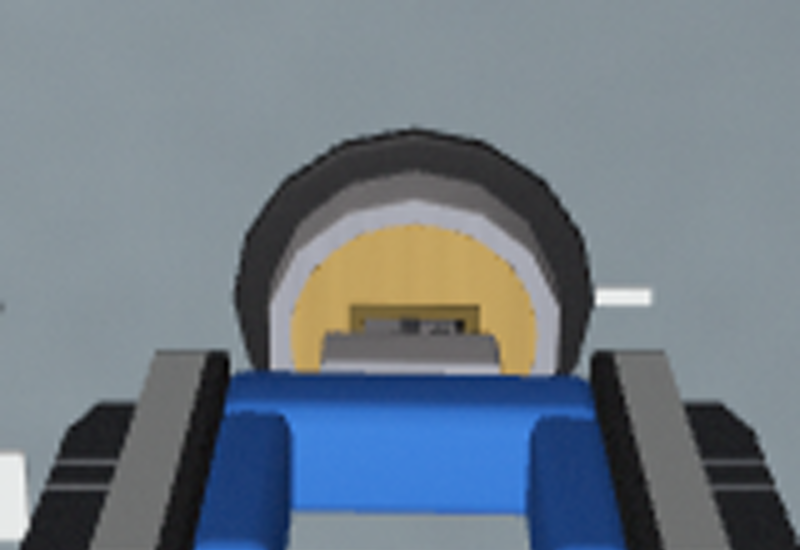

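>>> step_arm(increments=[[[0.02,0.1,0.04],[0,0.07,0]],[[0,0.1,0],[0,-0.07,0]],[[0,0.1,0],[0,-0.07,0]],[[0,0.1,0],[0,0.07,0]],[[0,0.1,0],[0,0.07,0]],[[0,0.1,0],[0,-0.07,0]],[[0,0.1,0],[0,-0.07,0]],[[0,0.1,0],[0,0.07,0]]])

```text
time_s: 16.05
tcp_pos: [539.6, -194.8, 85.8]
eef_rot: [-0.561, 0.562, 0.43, -0.429]
ft_force: [-3.2, 1.5, 10.0]
opening: 35.0
```

```bash
python3 look.py w13|head -2
```

```text
[ 539.56928408 -194.7540022    85.83158037] 1.3059036150853438 [-3.18277082  1.4847461  10.03807767] [0.27340142 0.52087428 0.06088533] 0.7681800153847148
blue [-18.2 -41.4  -8.2] [17.5 -0.1  7.8]kw.py:17: RuntimeWarning: Degrees of freedom <= 0 for slice
  w_,v=np.linalg.eigh(np.cov(P.T)); a=v[:,1]; a=a*np.sign(a[1]); print('slot azimuth',np.arctan2(a[1],a[0]), 'sds',np.sqrt(w_))
  c *= np.true_divide(1, fact)
  c *= np.true_divide(1, fact)
```

View pics/w13c.png

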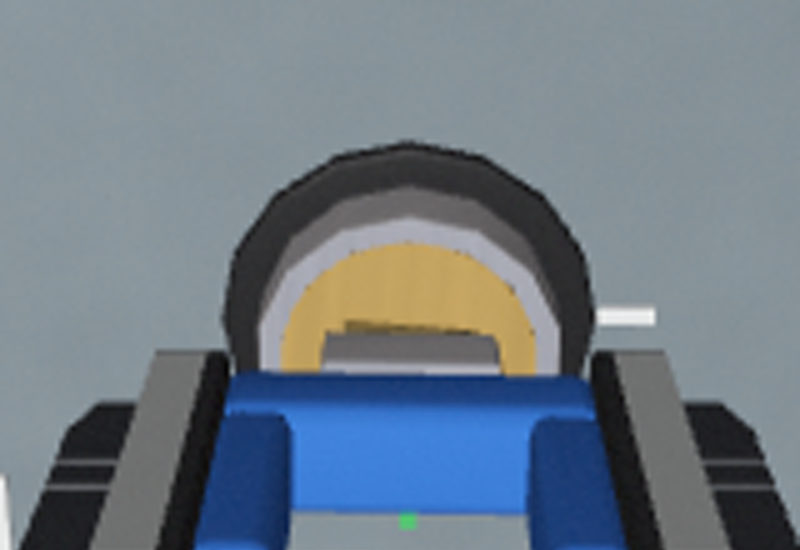

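>>> step_arm(increments=[[[0,0.1,0],[0,0.07,0]],[[0,0.1,0],[0,-0.07,0]],[[0,0.1,0],[0,-0.07,0]],[[0,0.1,0],[0,0.07,0]],[[0,0.1,0],[0,0.06,0]],[[0,0,0],[0,-0.06,0]]])

```text
time_s: 16.7
tcp_pos: [539.6, -194.6, 82.0]
eef_rot: [-0.561, 0.562, 0.43, -0.43]
ft_force: [-6.5, 3.6, 17.3]
opening: 35.0
```

```bash
python3 look.py w14 2>/dev/null|head -2; python3 - <<'E'
from h import *
print(viewer.camera_info('wrist')['t'])
E
```

```text
[ 539.60751999 -194.5740334    81.99154811] 1.306752357290293 [-6.54902849  3.64063924 17.25703988] [5.73264051e-01 1.00394026e+00 3.68807146e-04] 0.657795338588087
blue [-18.2 -41.8 -10.1] [17.6 -0.2  8. ]
[  48.94757375 -536.89323162   59.23952469]
```

View pics/w14.png

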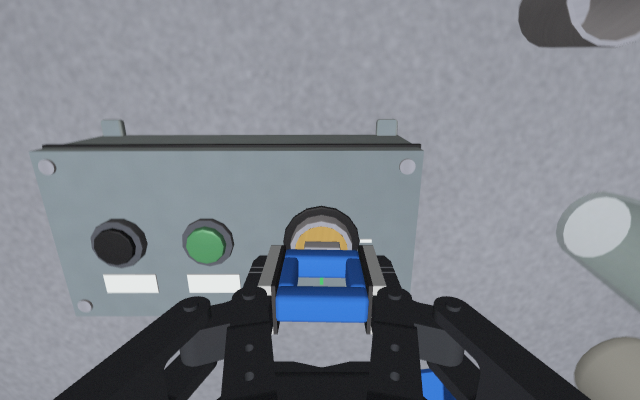

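>>> step_arm(increments=[[[0.01,0.05,0.06],[0,0.06,0]],[[0,0.05,0],[0,-0.06,0]],[[0,0.05,0],[0,-0.06,0]],[[0,0,0],[0,0.06,0]],[[0,0,0],[0,0,0]],[[0,0,0],[0,0,0]]])

```text
time_s: 17.35
tcp_pos: [539.7, -194.6, 82.0]
eef_rot: [-0.561, 0.562, 0.43, -0.429]
ft_force: [-7.5, 3.2, 23.2]
opening: 35.0
```

```bash
python3 look.py w15 2>/dev/null|head -20
```

```text
[ 539.69419496 -194.59353428   81.9599345 ] 1.3063805684810061 [-7.5085726   3.16811044 23.24731214] [ 0.66766103  1.28405023 -0.00203265] 0.002587934546629638
blue [-18.1 -41.4  -8.9] [17.4 -0.1  8. ]
steel -5 7 -11.6 11.7 z 6.1 6.72 7.2
steel -1 167 -11.3 8.4 z 5.3 6.52 7.5
steel 3 158 -11.6 10.3 z 3.1 6.82 16.0
steel 7 823 -11.9 11.9 z 1.6 10.24 15.8
steel 11 18 -12.0 12.0 z 11.4 12.82 13.7
steel 15 1 11.7 11.7 z 12.2 12.15 12.2
brass [295 227  52  23 632] [320.91139241 236.81012658]
ellipse ((320.16790771484375, 244.8565673828125), (36.11823654174805, 49.986209869384766), 85.21521759033203) world [ 535.3 -194.4   74. ]
slot px 0 world c nan
OpenCV(4.12.0) /io/opencv/modules/imgproc/src/convhull.cpp:143: error: (-215:Assertion failed) total >= 0 && (depth == CV_32F || depth == CV_32S) in function 'convexHull'
```

View pics/w15c.png

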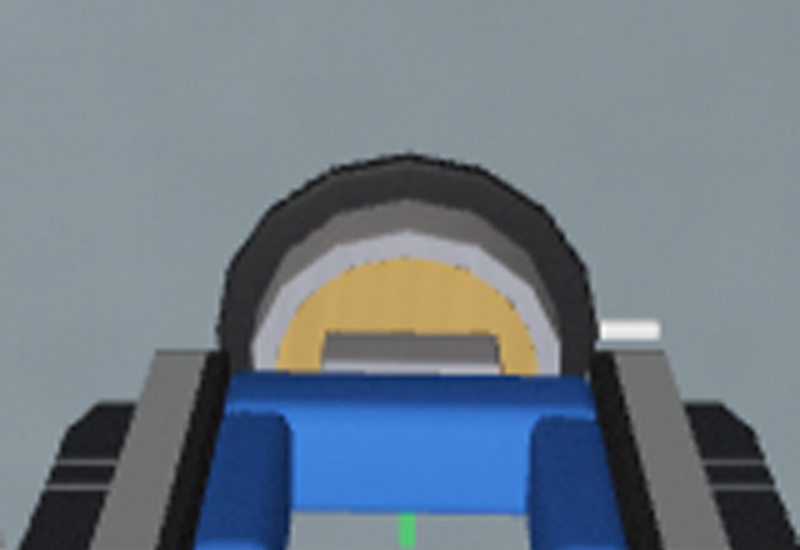

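>>> step_arm(increments=[[[-0.01,0,0],[0,0.08,0]],[[-0.01,0,0],[0,0.08,0]],[[-0.01,0,0],[0,0.08,0]],[[-0.01,0,0],[0,0.08,0]],[[-0.01,0,0],[0,0.08,0]],[[0,0,0],[0,0,0]]])

```text
time_s: 18.0
tcp_pos: [539.6, -195.1, 81.9]
eef_rot: [-0.635, 0.637, 0.31, -0.309]
ft_force: [-6.7, 4.0, 22.3]
opening: 34.9
```

```bash
python3 look.py w16 2>/dev/null|head -2
```

```text
[ 539.64460907 -195.09130071   81.94933451] 0.9052225510717968 [-6.69544553  3.98428365 22.34804323] [0.55186944 1.20187673 0.05677618] 0.04218290210223233
blue [-18.  -41.6  -7.9] [17.6  0.2  7.8]
```

View pics/w16.png

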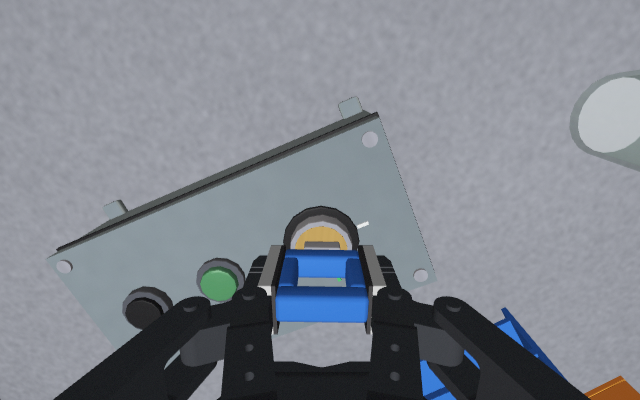

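>>> step_arm(increments=[[[-0.01,0,0],[0,0.08,0]],[[-0.01,0,0],[0,0.08,0]],[[-0.01,0,0],[0,0.08,0]],[[-0.01,0,0],[0,0.08,0]],[[-0.01,0,0],[0,0.08,0]],[[-0.01,0,0],[0,0.08,0]],[[-0.01,0,0],[0,0.08,0]],[[0,0,0],[0,0,0]]])

```text
time_s: 18.85
tcp_pos: [539.2, -195.7, 81.9]
eef_rot: [-0.696, 0.697, 0.122, -0.121]
ft_force: [-7.3, 4.1, 22.8]
opening: 34.9
```

```bash
python3 look.py w17 2>/dev/null|head -2
```

```text
[ 539.22260129 -195.65676548   81.91545808] 0.34545506893883093 [-7.28781194  4.07100319 22.80327892] [0.52256505 1.18592625 0.09143951] 0.042866042450776486
blue [-17.9 -41.6  -8.9] [17.8 -1.   7.8]
```

>>> step_arm(increments=[[[-0.01,0,0],[0,0.08,0]],[[-0.01,0,0],[0,0.08,0]],[[-0.01,0,0],[0,0.08,0]],[[-0.01,0,0],[0,0.08,0]],[[-0.01,0,0],[0,0.08,0]],[[-0.01,0,0],[0,0.08,0]],[[-0.01,0,0],[0,0.08,0]],[[0,0,0],[0,0,0]]])

```text
time_s: 19.7
tcp_pos: [538.6, -195.9, 82.0]
eef_rot: [-0.703, 0.703, -0.075, 0.077]
ft_force: [-5.9, 2.5, 22.2]
opening: 34.9
```

```bash
python3 look.py w18 2>/dev/null|head -2
```

```text
[ 538.61108901 -195.92695135   81.95185037] -0.21426278959471162 [-5.85963623  2.50149472 22.1612019 ] [0.45523912 1.18921515 0.11625419] 0.04350985296159514
blue [-17.8 -41.8  -8.9] [17.9 -0.7  7.7]
```

View pics/w18c.png

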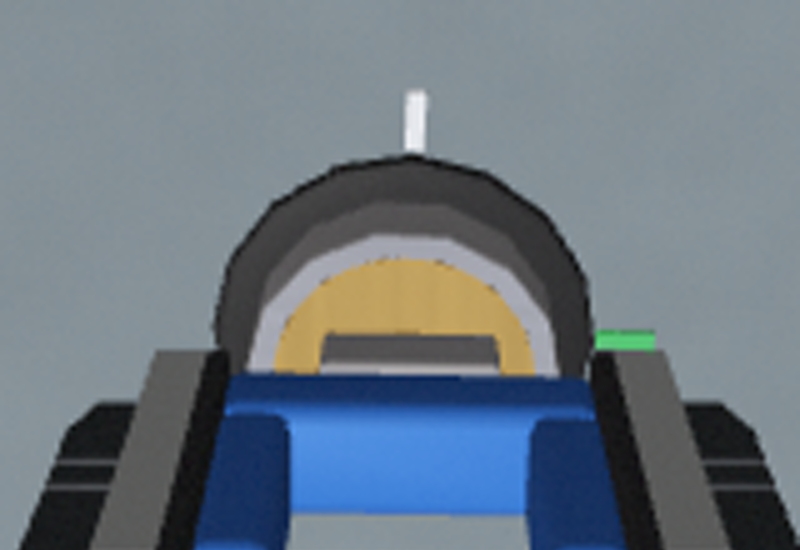

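Almost at the green mark; the last 0.2 rad in small steps, watching the torque about z.

>>> step_arm(increments=[[[-0.01,0,0],[0,0.06,0]],[[-0.01,0,0],[0,0.06,0]],[[0,0,0],[0,0.05,0]],[[0,0,0],[0,0,0]],[[0,0,0],[0,0,0]]])

```text
time_s: 20.25
tcp_pos: [538.6, -195.5, 81.9]
eef_rot: [-0.694, 0.694, -0.133, 0.136]
ft_force: [-6.9, 4.7, 22.7]
opening: 35.0
```

```bash
python3 look.py w19 2>/dev/null|head -2
```

```text
[ 538.5737596 -195.5243521   81.9297141] -0.3832205295235052 [-6.89619815  4.6760098  22.66300426] [0.60723326 1.14698318 0.10150753] 0.004062815778643349
blue [-17.7 -41.7  -8.8] [17.9 -0.7  7.7]
```

>>> step_arm(increments=[[[0,0,0],[0,0.03,0]],[[0,0,0],[0,0.03,0]],[[0,0,0],[0,0,0]],[[0,0,0],[0,0,0]],[[0,0,0],[0,0,0]],[[0,0,0],[0,0,0]]])

```text
time_s: 20.9
tcp_pos: [538.6, -195.5, 81.9]
eef_rot: [-0.69, 0.69, -0.154, 0.156]
ft_force: [-5.0, 3.9, 21.6]
opening: 34.8
```

```bash
python3 look.py w20 2>/dev/null|head -2; python3 - <<'E'
from h import *
for n in ['top','scene']: shot(n,n+'20.png')
E
```

```text
[ 538.5519234  -195.51840353   81.93979205] -0.44245632781947425 [-5.04581939  3.86275565 21.60138634] [0.69065837 1.15537352 0.35884407] 0.0010774691712419429
blue [-17.8 -41.8  -8.4] [17.9 -1.   8. ]
```

View pics/w20c.png

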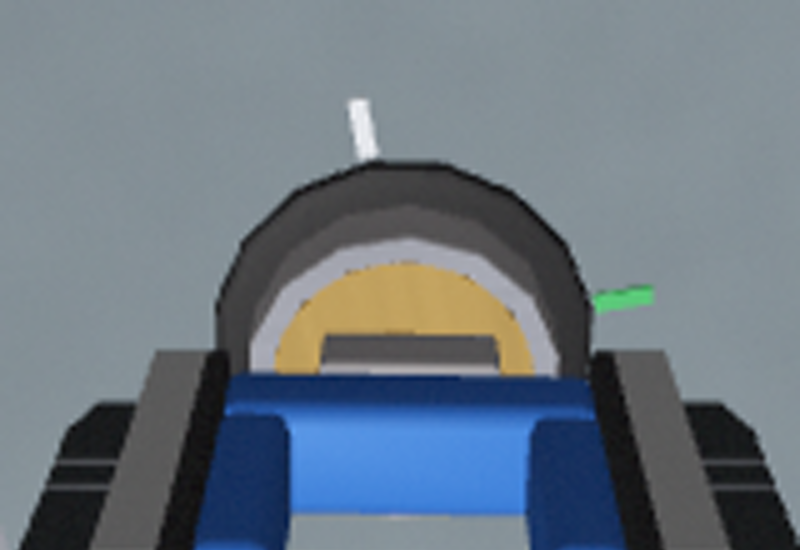

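View pics/scene20.png

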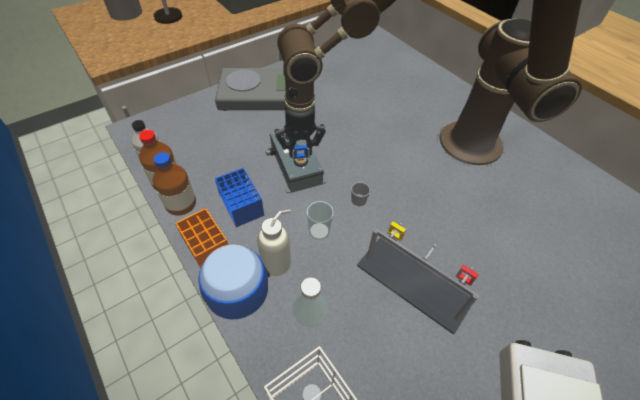

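View pics/top20.png

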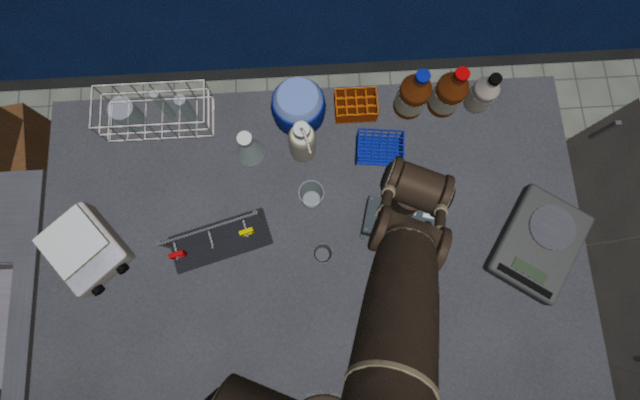

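>>> step_arm(increments=[[[0,0,0],[0,0,0]],[[0,0,0],[0,0,0]],[[0,0,0],[0,0,0]],[[0,0,0],[0,0,0]],[[0,0,0],[0,0,0]],[[0,0,0],[0,0,0]],[[0,0,0],[0,0,0]]])

```text
time_s: 21.75
tcp_pos: [538.6, -195.5, 81.9]
eef_rot: [-0.69, 0.69, -0.154, 0.156]
ft_force: [-5.9, 3.7, 22.2]
opening: 35.3
```

```bash
python3 - <<'E'
from h import *
p,R,o=pose(); print(p,phi_of(R),R[:,1].round(3),o['ft_force'],o['torque'],o['opening'],abs(o['joint_velocities']).max())
print(order.finish_job())
E
```

```text
[ 538.55914981 -195.50824051   81.92700878] -0.4424634940765539 [ 0.003 -0.001 -1.   ] [-5.87730698  3.71675615 22.16420017] [0.65322367 1.0677914  0.2590917 ] 35.28422561802011 0.0021493076599271767
the job is handed in; nothing more can be done
None
```

I lifted the blue key off the middle hook and wiggled it past both pins into the key switch. It stopped going in at a tool-point (TCP) height of 82 mm, which puts the collar about 1 mm from its seat by my measurement. I then turned it clockwise to the stop and handed the job in at about 21.8 s with it still gripped and held turned.

- **Turn:** the hand turned 1.75 rad. The torque about the vertical rose from 0.10 to 0.36 N m over the last 0.06 rad, so the plug is on its stop. I did not read the plug's angle directly.
- **Grip and rest:** opening 35 mm at the 80 N setting. The tool was vertical and the arm at rest.
- **Push:** 22 N down, plus a sideways force of about 7 N that I could not remove. Shifting the tool during insertion did not reduce it.
- **Surroundings:** the last scene and top pictures, taken about a second before I handed in, show the red and yellow keys still hanging and the labware standing where it was. I judged that by eye and did not measure it.

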